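# Tuck a cover strip under the lapped guard leaf and hold it flat

## Task

Fit the loose ribbed cover strip to the machine guard bed on the bench: pick it up (the rib is there to hold it by), slip its free end all the way home under the lapped hinged leaf without lifting the leaf, and press the strip down flat against the sprung rubber seal. Finish while still gripping the strip and holding it pressed flat, since the seal pushes it up again if you let go, and leave everything else on the bench where it is.

Things in the scene. Friction and masses are not known exactly. Their poses are not given: they have to be found in the camera images.
- strip: Loose bare-aluminium cover strip, 0.2 kg: plate 120 (x) x 90 (y) x 4 mm with one straight rib on top. Origin: centre of the plate's underside, z up. Rib: 70 mm long (x -55 to +15 mm), 12 wide (y -6 to +6), 26 high (z 4 to 30). The rib-free end at +x is the one to tuck. Starts flat on the bench, rib up, +x pointing away from the robot (within 30 degrees)
- strip_nose (a point): Middle of the lower edge of the strip's +x (free) end, 60 mm along x from the strip's origin; axes as the strip
- bed: Grey guard bed fixed to the bench. Origin: on the bench, below the middle of the leaf's front edge; x = tucking direction (away from the robot, within 20 degrees), z up. Base plate x -105 to +95 mm, y -68 to +68, flat top at z = 20, with two bolt heads 4 mm high, 12 across at x = -96, y = +-59. From x = 0 to 80 a U-shaped step (top z = 31) carries the leaf
- lap_edge (a point): Point on the bed's flat top (20 mm above the bench) below the middle of the leaf's front edge, at the pocket's mouth; axes as the bed. The pocket under the leaf is open towards -x, 11 mm high, 104 mm wide (side cheeks at |y| 52 to 68 mm) and 35 mm deep to a solid stop across it
- lap (a joint): Lift angle (rad) of the lapped leaf: bare steel plate 82 x 136 x 4 mm, 0.2 kg, hinged along its far edge (bed x = 82, z = 33 mm). 0 = lying on the step, underside 31 mm above the bench, front edge at bed x = 0; grows as the front edge lifts. Only its own weight holds it down
- seal (a joint): Depression (m) of the black rubber seal bar across the bed: 0 = up, 5 mm proud of the bed's flat top; 0.005 = flush. Bar 12 (x) x 80 (y) mm, centred at bed x = -50 mm. Its spring takes 3 N to start and 9 N to be flush; the strip's weight alone does not press it down. With the strip home the bar lies below strip x = -25 mm
- jar: Amber jar, 44 mm diameter, 60 mm high, standing between strip and bed; leave alone. Origin at the centre of its underside
- wrench: Steel wrench 160 mm long lying nearest the robot; leave alone
- screwdriver: Screwdriver lying on the left of the bench; leave alone
- hammer: Hammer lying on the right of the bench; leave alone
- bushing: Brass bushing, 50 mm outside diameter, 30 mm high, at the far side; leave alone
- offcut: Steel offcut 45 x 90 x 12 mm without a rib, at the far side; leave alone
- cup: Grey metal cup, 68 mm diameter, 55 mm high, at the far side; leave alone
Things that resemble listed ones, but are neither listed nor needed, are in the scene too. Several things have the shape of the strip; the one meant has the colours described above.

How it is judged:
By the outcome, as a careful person would: the job done as asked, in the order asked, and still so for the second after the job is handed in, while the arm keeps its last pose, push and grip.
It also fails if it takes over 40 s, if anything falls off the work surface, if the arm or the gripper's body presses on something with over 40 N, if the wrist force passes 120 N, or if a joint passes its speed limit or range.

## Robot

A 7-joint arm with a two-finger parallel gripper is mounted at the origin on the work surface. World frame = base frame: x ahead of the robot, y to its left, z up, the work surface at z = 0. Lengths are in m, angles in rad, forces in N, time in s.
With the tool pointing down it reaches from about 0.4 to 0.875 m from the base axis. Payload 19.3 kg.
Tool frame: the origin (TCP) lies between the finger pads; the fingertips stand 19 mm ahead of it and the grasp point (between the pads) is the TCP; z points along the fingers, y is the line along which they close (so a half turn about z gives the same grasp; the last joint's range is limited). The gripper opens to 85 mm and grips with 20 to 120 N. Pads are 22 mm wide; open, the fingers measure 114 mm over their backs; the gripper's body (76 mm by 85 mm) begins 54 mm behind the grasp point. The pads swing forward as they close: fully open they stand 13 mm farther back than shut.
Start: joints at [-1.325, 0.521, -0.036, 1.599, 0.021, 1.021, -0.113], TCP at [0.194, 0.594, 0.25] pointing down, gripper open.
Joint ranges: [-2.91, 2.91], [-0.3, 2.13], [-1.5, 1.42], [0.17, 2.43], [-1.26, 4.41], [0.16, 1.93], [-2.52, 2.52]. Speed limits (rad/s): [1.89, 1.89, 2.39, 2.39, 3.01, 3.01, 3.01].

## Interface

Orientations are given as a unit quaternion [w, x, y, z].
In Python, from workcell import r, snapshot, get_calibration gives the robot as it stands. The module is installed in compiled form; this text tells all that it offers.
- The arm moves only by the tool step_arm, never from a script. Its arguments are lists of equal length, an entry for each row: "hand": the opening, from 0 (shut) to 1 (fully open); "slide": the shift along the world's x, y, z in shares of 600 mm (1.0 is 600 mm), a list of three; "yaw": the turn about the world's z in a scale on which 1.0 is 180 degrees. A call has 1 to 12 rows; each row is the pose to reach, as a shift and turn from the pose commanded when the call began; what a row does not reach only later rows make up. A row lasts 1/10 s, in which the tool goes at most 50 mm and 8.59 degrees, less where a joint would pass 70% of its speed; a pose out of reach is approached as far as the arm can. No shift or turn number may pass 1 either way. A call with a gripper value outside its range is refused whole. The fingers move at their own pace and stop on an object; "squeeze" is the grip in N (left out, the last holds). Time passes only in rows, so rows that repeat a pose let the fingers close. It gives the time, the measured TCP pose, the force, the opening and the grip force at its end, in the units of the state.
- r.state(): the state, without advancing time (a new reading comes with each control period).
- snapshot(name): name is "scene" or "top" or "wrist"; returns (picture, depth): 384x512x3 uint8, blue, green, red; 384x512 float32, m along the optical axis (not along the pixel's ray), 0 where there is no reading.
- get_calibration(name): a dict with "K" (3x3 intrinsics, pixels), "camera_from_world" (4x4, takes a point from world to camera coordinates). Camera axes: x right, y down, z forward; pixel columns grow to the right and rows downward; lengths in m; the calibration is good to about 2 mm. A picture is of the moment at which its call begins: read the wrist's pose just before it. get_calibration takes no time and is no camera call; for the wrist camera it gives the pose at the moment of the call.
- r.hand_in(): hands the job in; it is judged then, once.
The state is a dict: "time_s": time; "joints": joint angles; "joint_vel": joint speeds; "joint_torque": joint torques, N m; "tool_pos": TCP position; "tcp_rot": TCP orientation; "contact_force": force on the tool from outside, world axes, zero at the start; "torque": the same for the moment, N m; "gripper_width": opening from 0.0 (shut) to 1.0 (fully open); "finger_force": force on a finger pad.
Only numpy, scipy, OpenCV 4.12 (cv2) and the standard library are available. Lean on these libraries where they do the work, as an engineer would, in place of code of your own. Each camera call takes 0.05 s, during which the arm holds its last target. There are 200 camera calls.

## Working session

There is one attempt and no reset: what is moved stays moved. The work goes in short steps, Python scripts to look and compute and a tool call to move; the robot and the scene stay as the last step left them, time stands still between calls to the robot, and variables do not carry over. Pictures are saved under pics/ and viewed, at most 10 in all, crops included, and the job is handed in when it is done.

Besides the shell and the picture viewer there is one more tool, called as a command line: name --pt "numbers of a row" for each row, then --argument value for the rest. step_arm: Moves the arm, as the interface text tells. Its arguments: {"type":"object","properties":{"hand":{"type":"array"},"slide":{"type":"array"},"yaw":{"type":"array"},"squeeze":{"type":"number"}},"required":["hand","slide","yaw"]}

```bash
mkdir -p pics
cat > h.py <<'E'
import numpy as np, cv2
from workcell import r, snapshot, get_calibration
def pts(depth,cal):
    K=cal["K"];T=np.linalg.inv(cal["camera_from_world"])
    v,u=np.mgrid[0:384,0:512]
    p=np.stack([(u-K[0][2])/K[0][0]*depth,(v-K[1][2])/K[1][1]*depth,depth],-1)
    return p@T[:3,:3].T+T[:3,3]
def ray(cal,u,v,z):
    K=np.array(cal["K"]);T=np.linalg.inv(cal["camera_from_world"])
    d=T[:3,:3]@np.linalg.inv(K)@[u,v,1];o=T[:3,3]
    return o+d*(z-o[2])/d[2]
E
python3 - <<'E'
from h import *
for n in("scene","top"):
    p,d=snapshot(n);np.savez(n,p=p,d=d);c=get_calibration(n)
    print(n,np.round(np.linalg.inv(c["camera_from_world"]),3).tolist(),np.round(c["K"],1).tolist())
    cv2.imwrite(f"pics/{n}0.png",cv2.resize(p,(800,600)))
s=r.state();print(s["tool_pos"],s["tcp_rot"],s["contact_force"])
E
```

```text
scene [[0.731, 0.456, -0.507, 1.358], [0.682, -0.488, 0.545, -0.903], [0.001, -0.744, -0.668, 1.163], [0.0, 0.0, 0.0, 1.0]] [[498.7, 0.0, 257.3], [0.0, 498.7, 191.5], [0.0, 0.0, 1.0]]
top [[-0.016, -0.98, 0.197, 0.287], [-1.0, 0.019, 0.012, -0.007], [-0.015, -0.196, -0.98, 1.287], [0.0, 0.0, 0.0, 1.0]] [[402.2, 0.0, 253.2], [0.0, 402.2, 195.6], [0.0, 0.0, 1.0]]
[0.19404305 0.5937943  0.24979057] [-4.12414837e-05  1.57234922e-01  9.87561087e-01 -5.26389948e-04] [ 0.12638341 -0.43711739 -1.10551099]
```

View pics/top0.png

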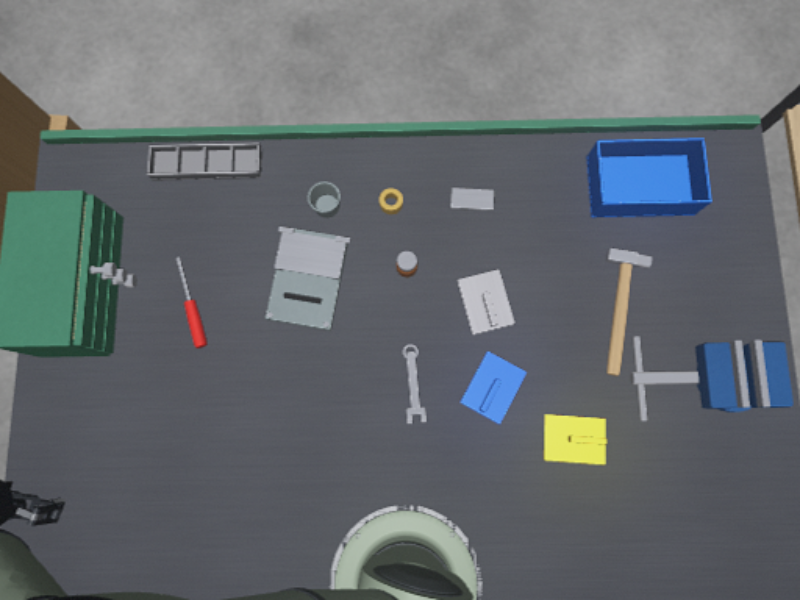

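View pics/scene0.png

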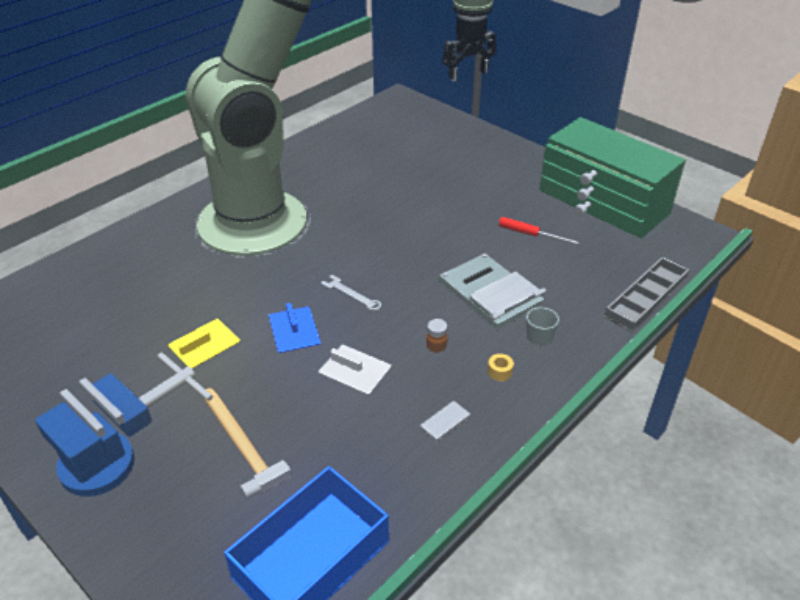

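The top view (800x600) shows three strip-shaped things: bare aluminium at (487,302), blue at (493,387) and yellow at (575,440). The aluminium one matches "bare-aluminium". The bed is at (307,280), with its leaf at (312,253) and the black seal at (303,297). The jar is at (407,263). Next I'll confirm this in a crop and measure.

Run:
```python
from h import *
z=np.load("top.npz");p,d=z["p"],z["d"];c=get_calibration("top");P=pts(d,c)
a=cv2.resize(p[165:225,275:345],None,fx=5.5,fy=5.5,interpolation=cv2.INTER_CUBIC)
b=cv2.resize(p[140:215,160:230],(400,430),interpolation=cv2.INTER_CUBIC)
a=cv2.resize(a,(385,430));cv2.imwrite("pics/crop0.png",np.hstack([a,b]))
hsv=cv2.cvtColor(p,cv2.COLOR_BGR2HSV)
def blob(m,roi,name,zs):
    k=np.zeros_like(m);y0,y1,x0,x1=roi;k[y0:y1,x0:x1]=m[y0:y1,x0:x1]
    cs,_=cv2.findContours(k,0,2);q=max(cs,key=cv2.contourArea)
    w=np.array([ray(c,u,v,zs)[:2] for u,v in q[:,0]]).astype(np.float32)
    rc=cv2.minAreaRect(w*1000);mm=np.zeros_like(m);cv2.drawContours(mm,[q],-1,255,-1)
    h=P[...,2][cv2.erode(mm,np.ones((3,3)))>0]
    print(name,rc,np.round(cv2.boxPoints(rc)).tolist(),"z pct",np.round(np.percentile(h,[5,25,50,75,95,99]),4))
m=((hsv[...,2]>110)&(hsv[...,1]<70)).astype(np.uint8)*255
blob(m,(165,220,285,335),"strip",.004)
blob(m,(140,215,160,230),"bedall",.025)
m2=((hsv[...,2]<50)).astype(np.uint8)*255
blob(m2,(180,200,175,212),"seal",.025)
```

```text
strip ((550.3881225585938, -178.3865509033203), (122.95464324951172, 93.7670669555664), 13.080389022827148) [[480.0, -147.0], [501.0, -238.0], [621.0, -210.0], [600.0, -119.0]] z pct [-0.0011  0.0016  0.0037  0.0059  0.0291  0.0333]
bedall ((605.4671630859375, 195.60379028320312), (152.61878967285156, 199.10337829589844), 79.37915802001953) [[494.0, 139.0], [689.0, 102.0], [717.0, 252.0], [522.0, 289.0]] z pct [0.0158 0.019  0.0232 0.0337 0.0372 0.0407]Traceback (most recent call last):
  File "<stdin>", line 18, in <module>
  File "<stdin>", line 13, in blob
    return _quantile_unchecked(
        a, q, axis, out, overwrite_input, method, keepdims, weights)
    return _ureduce(a,
                    func=_quantile_ureduce_func,
    ...<5 lines>...
                    overwrite_input=overwrite_input,
                    method=method)
    r = func(a, **kwargs)
    result = _quantile(arr,
                       quantiles=q,
    ...<2 lines>...
                       out=out,
                       weights=wgt)
    slices_having_nans = np.isnan(arr[-1, ...])
                                  ~~~^^^^^^^^^
IndexError: index -1 is out of bounds for axis 0 with size 0
```

View pics/crop0.png

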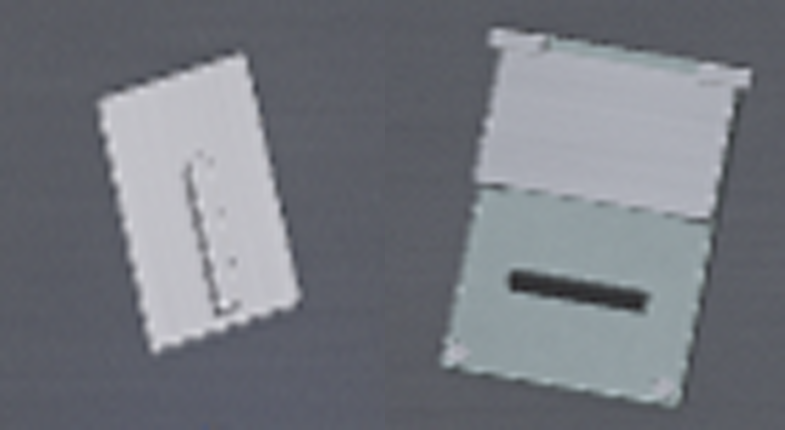

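The crop confirms it: a bare aluminium plate with a rib offset towards the robot end. The right half shows the bed, with its leaf, seal bar and bolt heads. I'll move towards the bed now and take a wrist view on the way.

The manual's scale: shifts go in shares of 600 mm and turns go in shares of 180 degrees. Converting my numbers, -400 mm / 600 = -0.6667, 300 mm / 600 = 0.5, 31 degrees / 180 = 0.1722.

step_arm --hand '[1, 1, 1, 1, 1, 1, 1, 1, 1, 1, 1, 1]' --pt "0.05 -0.0667 0.0167" --pt "0.1 -0.1333 0.0333" --pt "0.15 -0.2 0.05" --pt "0.2 -0.2667 0.0667" --pt "0.25 -0.3333 0.0833" --pt "0.3 -0.4 0.0833" --pt "0.35 -0.4667 0.0833" --pt "0.4 -0.5333 0.0833" --pt "0.45 -0.6 0.0833" --pt "0.5 -0.6667 0.0833" --pt "0.5 -0.6667 0.0833" --pt "0.5 -0.6667 0.0833" --yaw '[0.0167, 0.0333, 0.05, 0.0667, 0.0833, 0.1, 0.1167, 0.1333, 0.15, 0.1722, 0.1722, 0.1722]'

```text
time_s: 1.3
tool_pos: [0.4946, 0.1927, 0.3]
tcp_rot: [-0.0, -0.111, 0.994, -0.0]
contact_force: [-1.3, 1.1, -0.8]
gripper_width: 1.0
finger_force: 0.0
```

Run:
```python
from h import *
s=r.state();print(s["tool_pos"],s["joints"],s["time_s"])
c=get_calibration("wrist");p,d=snapshot("wrist");np.savez("w1",p=p,d=d,K=c["K"],T=c["camera_from_world"])
print(np.round(np.linalg.inv(c["camera_from_world"]),3).tolist(),np.round(c["K"],1).tolist())
cv2.imwrite("pics/w1.png",cv2.resize(p,(800,600)))
```

```text
[0.49462621 0.19273968 0.29998148] [-0.50277508  0.31837015  0.02498971  1.78851609 -0.00888854  1.03544792
  1.31839946] 1.3
[[-0.221, 0.927, 0.301, 0.417], [0.975, 0.211, 0.068, 0.175], [-0.0, 0.309, -0.951, 0.424], [0.0, 0.0, 0.0, 1.0]] [[286.6, 0.0, 253.7], [0.0, 286.6, 191.8], [0.0, 0.0, 1.0]]
```

View pics/w1.png

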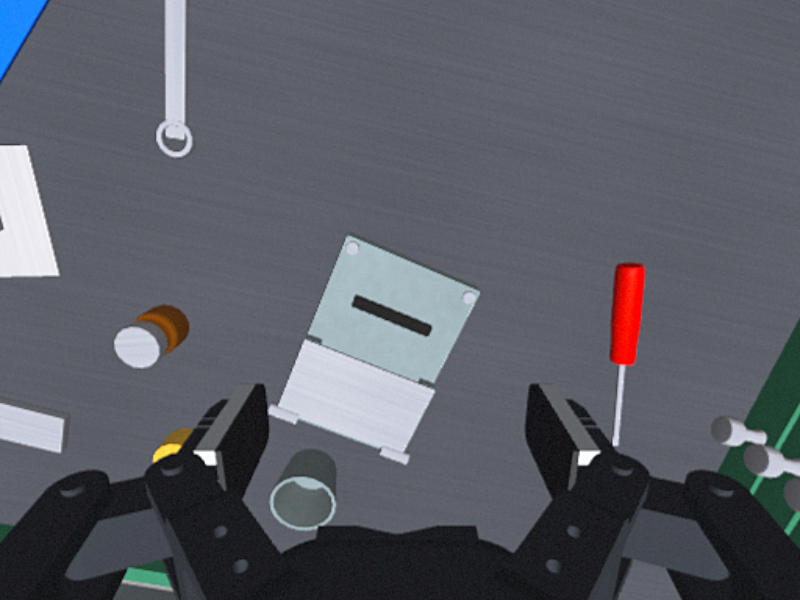

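The wrist view (800x600) shows the bed with its bolts at (352,248) and (469,298) and the seal at (391,315). The leaf's front edge runs from (305,340) to (435,388). The jar is at (150,335), and the strip's edge is at (30,210).

```bash
cat > bed.py <<'E'
from h import *
def views():
    w=np.load("w1.npz");t=np.load("top.npz");c=get_calibration("top")
    return {"w":(w["p"],w["d"],dict(K=w["K"],camera_from_world=w["T"])),"t":(t["p"],t["d"],c)}
def tri(obs):
    A=np.zeros((3,3));b=np.zeros(3)
    for c,u,v in obs:
        T=np.linalg.inv(c["camera_from_world"]);d=T[:3,:3]@np.linalg.inv(np.array(c["K"]))@[u,v,1];d/=np.linalg.norm(d)
        M=np.eye(3)-np.outer(d,d);A+=M;b+=M@T[:3,3]
    return np.linalg.solve(A,b)
E
python3 - <<'E'
from bed import *
V=views();roi={"w":(145,265,165,312),"t":(140,215,160,230)};obs={}
for k,(p,d,c) in V.items():
    y0,y1,x0,x1=roi[k];g=np.zeros(p.shape[:2],np.uint8);g[y0:y1,x0:x1]=1
    b=p.astype(int);P=pts(d,c)
    green=((b[...,1]-b[...,2]>8)&(b.min(-1)>95)&(g>0)).astype(np.uint8)
    dark=((b.max(-1)<55)&(g>0)).astype(np.uint8)
    if k=="w": dark[:180]=0;dark[212:]=0;dark[:,:215]=0
    else: dark[:185]=0; dark[200:]=0
    q=max(cv2.findContours(dark,0,1)[0],key=cv2.contourArea)
    (u,v),sz,a=cv2.minAreaRect(q);m=cv2.moments(q);u,v=m["m10"]/m["m00"],m["m01"]/m["m00"];obs[k]=(c,u,v)
    w=np.array([ray(c,*x,.025)[:2]*1000 for x in q[:,0]],np.float32);print(k,"seal",cv2.minAreaRect(w),ray(c,u,v,.025))
    q=max(cv2.findContours(cv2.morphologyEx(green,3,np.ones((5,5))),0,1)[0],key=cv2.contourArea)
    w=np.array([ray(c,*x,.02)[:2]*1000 for x in q[:,0]],np.float32);r_=cv2.minAreaRect(w);print(k,"green",r_,cv2.boxPoints(r_).round(1).tolist())
    mm=np.zeros_like(green);cv2.drawContours(mm,[q],-1,1,-1);print("z",np.percentile(P[...,2][cv2.erode(mm,np.ones((9,9)))>0],[10,50,90]).round(4))
    grey=((abs(b[...,1]-b[...,2])<=8)&(b.min(-1)>130)&(g>0)).astype(np.uint8)
    q=max(cv2.findContours(cv2.morphologyEx(grey,2,np.ones((3,3))),0,1)[0],key=cv2.contourArea)
    w=np.array([ray(c,*x,.035)[:2]*1000 for x in q[:,0]],np.float32);r_=cv2.minAreaRect(w);print(k,"leaf",r_,cv2.boxPoints(r_).round(1).tolist())
    mm=np.zeros_like(green);cv2.drawContours(mm,[q],-1,1,-1);print("z",np.percentile(P[...,2][cv2.erode(mm,np.ones((5,5)))>0],[10,50,90]).round(4))
print("seal tri",tri(obs.values()))
E
```

```text
w seal ((559.6517944335938, 202.97276306152344), (78.19131469726562, 10.878186225891113), 79.19979095458984) [0.55899969 0.20055598 0.025     ]
w green ((567.3580322265625, 202.31915283203125), (137.49417114257812, 124.53549194335938), 79.36836242675781) [[493.5, 146.1999969482422], [615.9000244140625, 123.30000305175781], [641.2000122070312, 258.3999938964844], [518.7999877929688, 281.3999938964844]]
z [0.0196 0.0206 0.0228]
w leaf ((627.620849609375, 176.10203552246094), (77.52445983886719, 162.7818145751953), 12.792302131652832) [[571.7999877929688, 246.89999389648438], [607.7999877929688, 88.0999984741211], [683.4000244140625, 105.30000305175781], [647.4000244140625, 264.1000061035156]]
z [0.0346 0.0355 0.0365]
t seal ((564.91943359375, 227.2760009765625), (20.432321548461914, 5.377907752990723), 79.29974365234375) [0.56463103 0.22382144 0.025     ]
t green ((560.4732666015625, 200.91494750976562), (135.74867248535156, 107.30497741699219), 79.19246673583984) [[495.0, 144.3000030517578], [600.4000244140625, 124.19999694824219], [625.9000244140625, 257.5], [520.5, 277.6000061035156]]
z [0.0159 0.0192 0.0236]
t leaf ((654.7059326171875, 183.2346954345703), (147.59835815429688, 89.88570404052734), 78.9981460571289) [[596.5, 119.4000015258789], [684.7000122070312, 102.19999694824219], [712.9000244140625, 247.10000610351562], [624.7000122070312, 264.29998779296875]]
z [0.0307 0.034  0.0373]
seal tri [0.54310688 0.20393316 0.09062713]
```

Scaled: -380 mm / 600 = -0.6333, -200 mm / 600 = -0.3333.

step_arm --hand '[1, 1, 1, 1, 1, 1, 1, 1, 1, 1, 1, 1]' --pt "0 -0.0667 0" --pt "0 -0.1333 0" --pt "0 -0.2 0" --pt "0 -0.2667 0" --pt "0 -0.3333 0" --pt "0 -0.4 0" --pt "0 -0.4667 0" --pt "0 -0.5333 -0.0167" --pt "0 -0.6 -0.0333" --pt "0 -0.6333 -0.05" --pt "0 -0.6333 -0.05" --pt "0 -0.6333 -0.05" --yaw '[0, 0, 0, 0, 0, 0, 0, 0, 0, 0, 0, 0]'

```text
time_s: 2.55
tool_pos: [0.4944, -0.1843, 0.2701]
tcp_rot: [-0.0, -0.113, 0.994, 0.0]
contact_force: [0.6, 1.4, 0.6]
gripper_width: 1.001
finger_force: 0.0
```

Run:
```python
from h import *
s=r.state();print(s["tool_pos"],s["joints"],s["time_s"])
c=get_calibration("wrist");p,d=snapshot("wrist");np.savez("w2",p=p,d=d,K=c["K"],T=c["camera_from_world"])
cv2.imwrite("pics/w2.png",cv2.resize(p,(800,600)))
```

```text
[ 0.4944313  -0.1842813   0.27013487] [ 0.09095574  0.34953033  0.19967874  1.84083189 -0.08371845  0.95992283
  2.12428597] 2.55
```

View pics/w2.png

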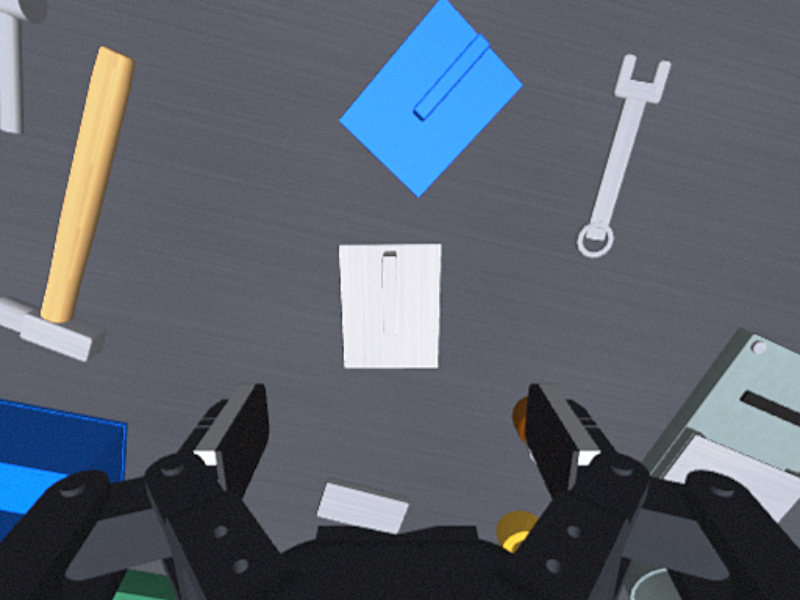

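The wrist view shows the aluminium strip upright at (390,305), with its rib from (390,252) to (388,335). The gripper is already aligned across the rib.

Run:
```python
from bed import *
V=views();w2=np.load("w2.npz");V["w"]=(w2["p"],w2["d"],dict(K=w2["K"],camera_from_world=w2["T"]))
roi={"w":(145,242,205,295),"t":(165,220,285,335)}
B={}
for k,(p,d,c) in V.items():
    y0,y1,x0,x1=roi[k];g=np.zeros(p.shape[:2],np.uint8);g[y0:y1,x0:x1]=1
    P=pts(d,c);m=((p.min(-1)>135)&(g>0)).astype(np.uint8)
    q=max(cv2.findContours(m,0,1)[0],key=cv2.contourArea)
    w=np.array([ray(c,*x,.004)[:2]*1000 for x in q[:,0]],np.float32);R=cv2.minAreaRect(w);print(k,R)
    # image corners for triangulation
    bp=cv2.boxPoints(cv2.minAreaRect(q)) if k=="w" else None
    ap=cv2.approxPolyDP(q,6,True)[:,0];print("corners",ap.tolist());B[k]=(c,ap)
    mm=np.zeros_like(m);cv2.drawContours(mm,[q],-1,1,-1)
    rib=(mm>0)&(P[...,2]>.02)&(P[...,2]<.05);X=P[rib];print("rib n",len(X),"median z",np.median(X[:,2]),cv2.minAreaRect((X[:,:2]*1000).astype(np.float32)))
    pl=(cv2.erode(mm,np.ones((5,5)))>0)&(P[...,2]<.015);print("plate z",np.median(P[...,2][pl]))
cw,aw=B["w"];ct,at=B["t"]
for x in aw:
    y=min(at,key=lambda y:np.linalg.norm(ray(cw,*x,.004)-ray(ct,*y,.004)));print("tri",tri([(cw,*x),(ct,*y)]).round(4))
s=r.state();q=s["tcp_rot"];print("tool y deg",np.degrees(2*np.arctan2(q[2],q[1]))-90)
```

```text
w ((549.7425537109375, -177.11929321289062), (120.49468231201172, 90.68875122070312), 13.303145408630371)
corners [[217, 157], [220, 234], [279, 235], [282, 157]]
rib n 461 median z 0.03034616184418204 ((529.5823974609375, -182.42486572265625), (69.66850280761719, 10.997666358947754), 12.964961051940918)
plate z 0.004477941036058114
t ((551.1751098632812, -178.05996704101562), (120.02080535888672, 91.37420654296875), 13.14910888671875)
corners [[319, 173], [293, 179], [302, 213], [328, 207]]
rib n 89 median z 0.029098744574211688 ((532.1156616210938, -183.9990997314453), (68.24268341064453, 12.586889266967773), 14.012136459350586)
plate z 0.003307290391896478
tri [ 0.5045 -0.2346 -0.0067]
tri [ 0.6144 -0.2079  0.0088]
tri [ 0.5955 -0.1223  0.0106]
tri [ 0.4825 -0.1474  0.0087]
tool y deg 103.02193161173352
```

Scaled: -244 mm / 600 = -0.4067, 2.3 mm / 600 = 0.0038.

step_arm --hand '[1, 1, 1, 1, 1, 1, 1, 1, 1, 1, 1, 1]' --pt "0.025 0.0017 -0.05" --pt "0.0583 0.0038 -0.1167" --pt "0.0583 0.0038 -0.1833" --pt "0.0583 0.0038 -0.25" --pt "0.0583 0.0038 -0.3" --pt "0.0583 0.0038 -0.3417" --pt "0.0583 0.0038 -0.3667" --pt "0.0583 0.0038 -0.3867" --pt "0.0583 0.0038 -0.4" --pt "0.0583 0.0038 -0.4067" --pt "0.0583 0.0038 -0.4067" --pt "0.0583 0.0038 -0.4067" --yaw '[0, 0, 0, 0, 0, 0, 0, 0, 0, 0, 0, 0]'

```text
time_s: 3.8
tool_pos: [0.5295, -0.1837, 0.0269]
tcp_rot: [0.0, -0.112, 0.994, -0.0]
contact_force: [1.2, 0.6, 0.8]
gripper_width: 1.001
finger_force: 0.0
```

step_arm --hand '[0.6, 0.4, 0.3, 0.2, 0.1, 0.05, 0, 0, 0, 0, 0, 0]' --pt "0 0 0" --pt "0 0 0" --pt "0 0 0" --pt "0 0 0" --pt "0 0 0" --pt "0 0 0" --pt "0 0 0" --pt "0 0 0" --pt "0 0 0" --pt "0 0 0" --pt "0 0 0" --pt "0 0 0" --yaw '[0, 0, 0, 0, 0, 0, 0, 0, 0, 0, 0, 0]' --squeeze 90

```text
time_s: 5.0
tool_pos: [0.5292, -0.1836, 0.0266]
tcp_rot: [0.0, -0.112, 0.994, -0.0]
contact_force: [-1.6, -0.0, 7.1]
gripper_width: 0.122
finger_force: 89.0
```

Scaled: 320 mm / 600 = 0.5333, 100 mm / 600 = 0.1667, -21 degrees / 180 = -0.1167.

step_arm --hand '[0, 0, 0, 0, 0, 0, 0, 0, 0, 0, 0, 0]' --pt "0 0 0.0167" --pt "0 0 0.0583" --pt "0 0 0.1167" --pt "0 0.0167 0.1667" --pt "-0.0083 0.0667 0.1917" --pt "-0.0167 0.1333 0.1917" --pt "-0.0333 0.2 0.1917" --pt "-0.05 0.2667 0.1917" --pt "-0.0667 0.3333 0.1917" --pt "-0.0833 0.4 0.1917" --pt "-0.1 0.4667 0.1917" --pt "-0.1 0.5333 0.1917" --yaw '[0, 0, 0, 0, 0, -0.0167, -0.0333, -0.05, -0.0667, -0.0833, -0.1, -0.1167]'

```text
time_s: 6.2
tool_pos: [0.4678, 0.1379, 0.1419]
tcp_rot: [-0.0, 0.072, 0.997, 0.0]
contact_force: [0.8, -0.6, -1.5]
gripper_width: 0.117
finger_force: 87.9
```

Scaled: 85 mm / 600 = 0.1417, 65 mm / 600 = 0.1083, -3 degrees / 180 = -0.0167.

step_arm --hand '[0, 0, 0, 0, 0, 0, 0]' --pt "0 0.0583 0" --pt "0 0.1083 -0.025" --pt "0 0.1417 -0.05" --pt "0 0.1417 -0.075" --pt "0 0.1417 -0.0917" --pt "0 0.1417 -0.0917" --pt "0 0.1417 -0.0917" --yaw '[-0.0167, -0.0167, -0.0167, -0.0167, -0.0167, -0.0167, -0.0167]'

```text
time_s: 6.9
tool_pos: [0.4694, 0.2208, 0.0868]
tcp_rot: [0.0, 0.097, 0.995, -0.0]
contact_force: [0.3, -0.3, -0.5]
gripper_width: 0.121
finger_force: 88.0
```

Run:
```python
from h import *
s=r.state();print(s["tool_pos"],s["joints"],s["time_s"],s["contact_force"])
c=get_calibration("wrist");p,d=snapshot("wrist");np.savez("w3",p=p,d=d,K=c["K"],T=c["camera_from_world"])
cv2.imwrite("pics/w3.png",cv2.resize(p,(800,600)))
```

```text
[0.46939231 0.22077971 0.08681503] [-0.73749381  0.62164372  0.25028795  2.0118126  -0.28372249  0.54078527
  1.08844196] 6.9 [ 0.2692713  -0.31414303 -0.502326  ]
```

View pics/w3.png

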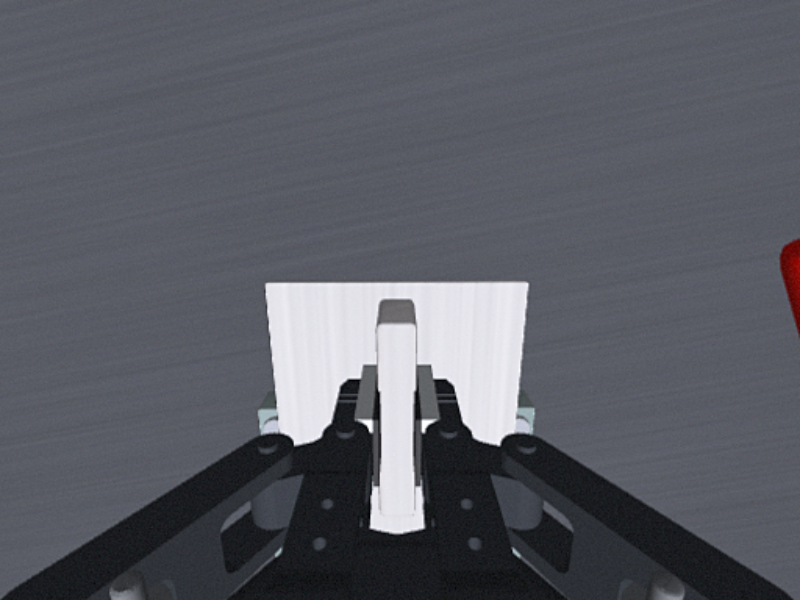

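The wrist view shows the strip's rear corners at (265,283) and (528,282), and the bed's front corners at (258,408) and (535,408). Both pairs centre on column 396 and both edges are level, so the strip is lined up with the bed. I'll check its pitch and height by depth, and its nose position in the top view.

Run:
```python
from h import *
w=np.load("w3.npz");c=dict(K=w["K"],camera_from_world=w["T"]);P=pts(w["d"],c);p=w["p"]
t=np.array([.4694,.2208]);a=np.radians(-10.8)
def plane(P,p,n):
    L=(P[...,:2]-t)@np.array([[np.cos(a),-np.sin(a)],[np.sin(a),np.cos(a)]]);h=P[...,2]
    m=(p.min(-1)>140)&(abs(h-.0642)<.008)&(abs(L[...,1])<.045)&(abs(L[...,1])>.009)&(L[...,0]<.09)&(L[...,0]>-.06)
    m=cv2.erode(m.astype(np.uint8),np.ones((3,3)))>0
    X=np.c_[L[m],np.ones(m.sum())];k=np.linalg.lstsq(X,h[m],rcond=None)[0];print(n,m.sum(),"slope",k,"x range",L[m].min(0),L[m].max(0))
plane(P,p,"wrist")
for n in("top","scene"):
    q,d=snapshot(n);np.savez(n+"1",p=q,d=d);plane(pts(d,get_calibration(n)),q,n)
q=np.load("top1.npz")["p"];s=np.load("scene1.npz")["p"]
u=cv2.resize(q[140:230,150:250],(400,360),interpolation=2);v=cv2.resize(s[140:230,260:360],(400,360),interpolation=2)
cv2.imwrite("pics/pre.png",np.hstack([u,v]))
```

```text
wrist 9673 slope [-0.00102968  0.00021448  0.06472257] x range [-0.03832856 -0.04445504] [0.06488064 0.04401685]
top 201 slope [-0.00282754 -0.01196045  0.06302579] x range [-0.03266061 -0.04127661] [ 0.08018269 -0.01285329]
scene 167 slope [ 0.01558754 -0.01468881  0.06494717] x range [-0.02797311 -0.04110007] [0.08052633 0.03823269]
```

View pics/pre.png

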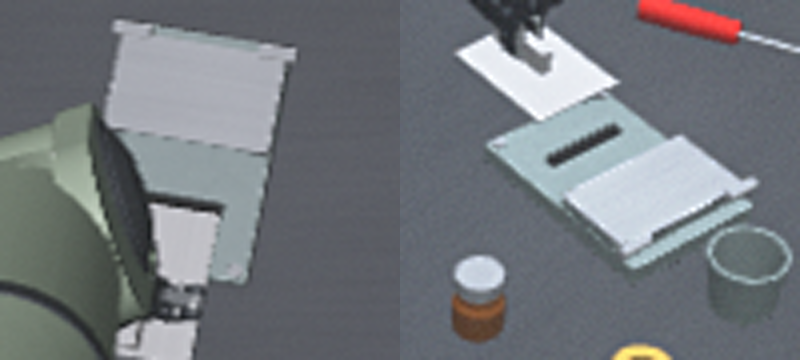

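Pitch is level and the alignment is good. I'll carry the nose past the seal and lower the strip to just above it, with the nose still short of the leaf.

Scaled: -35 mm / 600 = -0.0583, -34 mm / 600 = -0.0567.

step_arm --hand '[0, 0, 0, 0, 0, 0, 0, 0, 0, 0]' --pt "0.0133 -0.0025 0" --pt "0.0267 -0.005 0" --pt "0.04 -0.0075 0" --pt "0.04 -0.0075 -0.0167" --pt "0.04 -0.0075 -0.0333" --pt "0.04 -0.0075 -0.0467" --pt "0.04 -0.0075 -0.0533" --pt "0.04 -0.0075 -0.0567" --pt "0.04 -0.0075 -0.0583" --pt "0.04 -0.0075 -0.0583" --yaw '[0, 0, 0, 0, 0, 0, 0, 0, 0, 0]'

```text
time_s: 8.05
tool_pos: [0.4931, 0.2169, 0.0514]
tcp_rot: [0.0, 0.097, 0.995, 0.0]
contact_force: [-0.5, -1.0, 1.0]
gripper_width: 0.122
finger_force: 88.3
```

Scaled: -1 mm / 600 = -0.0017, -0.5 mm / 600 = -0.0008.

step_arm --hand '[0, 0, 0, 0]' --pt "0 0 -0.0008" --pt "0 0 -0.0017" --pt "0 0 -0.0017" --pt "0 0 -0.0017" --yaw '[0, 0, 0, 0]'

```text
time_s: 8.45
tool_pos: [0.4933, 0.2169, 0.0504]
tcp_rot: [0.0, 0.097, 0.995, 0.0]
contact_force: [-1.1, -0.1, 1.2]
gripper_width: 0.115
finger_force: 88.4
```

Scaled: 42 mm / 600 = 0.07, -1.1 mm / 600 = -0.0018.

step_arm --hand '[0, 0, 0, 0, 0, 0, 0, 0]' --pt "0.01 -0.0018 0" --pt "0.02 -0.0038 0" --pt "0.03 -0.0057 0" --pt "0.04 -0.0075 0" --pt "0.05 -0.0095 0" --pt "0.06 -0.0113 0" --pt "0.07 -0.0132 0" --pt "0.07 -0.0132 0" --yaw '[0, 0, 0, 0, 0, 0, 0, 0]'

```text
time_s: 9.25
tool_pos: [0.5363, 0.2087, 0.0504]
tcp_rot: [0.001, 0.097, 0.995, 0.0]
contact_force: [1.3, -0.4, 1.7]
gripper_width: 0.123
finger_force: 88.5
```

Run:
```python
from h import *
q,_=snapshot("top");s,_=snapshot("scene")
u=cv2.resize(q[140:230,150:250],(400,360),interpolation=2);v=cv2.resize(s[140:230,260:360],(400,360),interpolation=2)
cv2.imwrite("pics/mid.png",np.hstack([u,v]))
```

```text
(no output)
```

View pics/mid.png

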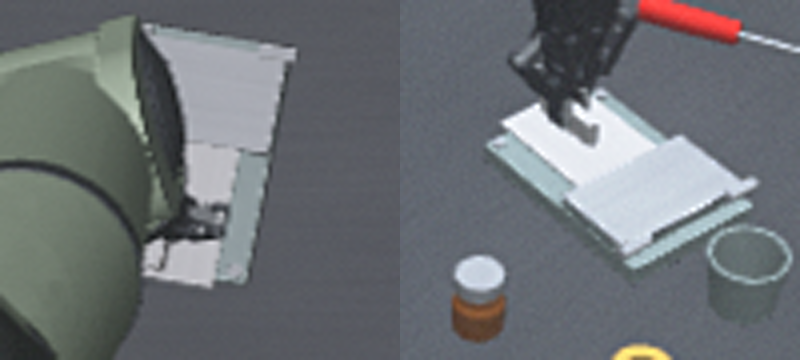

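Both views show the nose under the leaf and the leaf lying flat. I'll feed the strip forward to the stop.

Scaled: 24 mm / 600 = 0.04, 20 mm / 600 = 0.0333.

step_arm --hand '[0, 0, 0, 0, 0, 0]' --pt "0.0083 -0.0015 0" --pt "0.0167 -0.0032 0" --pt "0.025 -0.0047 0" --pt "0.0333 -0.0063 0" --pt "0.04 -0.0075 0" --pt "0.04 -0.0075 0" --yaw '[0, 0, 0, 0, 0, 0]'

```text
time_s: 9.95
tool_pos: [0.56, 0.2042, 0.0503]
tcp_rot: [0.0, 0.097, 0.995, 0.0]
contact_force: [2.0, -0.7, 2.2]
gripper_width: 0.12
finger_force: 88.6
```

Scaled: 3 mm / 600 = 0.005, 2 mm / 600 = 0.0033.

step_arm --hand '[0, 0, 0, 0]' --pt "0.0017 -0.0003 0" --pt "0.0033 -0.0007 0" --pt "0.005 -0.001 0" --pt "0.005 -0.001 0" --yaw '[0, 0, 0, 0]'

```text
time_s: 10.35
tool_pos: [0.5621, 0.2039, 0.0503]
tcp_rot: [-0.0, 0.097, 0.995, -0.0]
contact_force: [-2.2, -0.8, 2.1]
gripper_width: 0.121
finger_force: 88.6
```

Scaled: 2 mm / 600 = 0.0033, 1 mm / 600 = 0.0017.

step_arm --hand '[0, 0, 0]' --pt "0.0017 -0.0003 0" --pt "0.0033 -0.0007 0" --pt "0.0033 -0.0007 0" --yaw '[0, 0, 0]'

```text
time_s: 10.65
tool_pos: [0.5641, 0.2035, 0.0503]
tcp_rot: [-0.0, 0.097, 0.995, -0.0]
contact_force: [-2.3, 1.7, 2.9]
gripper_width: 0.12
finger_force: 88.7
```

Scaled: 2 mm / 600 = 0.0033, 1 mm / 600 = 0.0017.

step_arm --hand '[0, 0, 0]' --pt "0.0017 -0.0003 0" --pt "0.0033 -0.0007 0" --pt "0.0033 -0.0007 0" --yaw '[0, 0, 0]'

```text
time_s: 10.95
tool_pos: [0.5642, 0.2034, 0.0499]
tcp_rot: [-0.002, 0.096, 0.995, -0.0]
contact_force: [-13.3, 2.0, 8.1]
gripper_width: 0.118
finger_force: 89.5
```

Contact with the stop shows at x = 564 mm, with 13 N. I'll ease the push slightly and press down.

Scaled: -3.5 mm / 600 = -0.0058, -3 mm / 600 = -0.005.

step_arm --hand '[0, 0, 0, 0, 0, 0]' --pt "-0.0017 0.0003 0" --pt "-0.0017 0.0003 -0.0017" --pt "-0.0017 0.0003 -0.0033" --pt "-0.0017 0.0003 -0.005" --pt "-0.0017 0.0003 -0.0058" --pt "-0.0017 0.0003 -0.0058" --yaw '[0, 0, 0, 0, 0, 0]'

```text
time_s: 11.55
tool_pos: [0.5641, 0.2035, 0.0468]
tcp_rot: [-0.001, 0.096, 0.995, -0.0]
contact_force: [-9.6, 0.5, 9.8]
gripper_width: 0.116
finger_force: 89.7
```

Scaled: -1.5 mm / 600 = -0.0025, -1 mm / 600 = -0.0017.

step_arm --hand '[0, 0, 0, 0]' --pt "0 0 -0.0008" --pt "0 0 -0.0017" --pt "0 0 -0.0025" --pt "0 0 -0.0025" --yaw '[0, 0, 0, 0]'

```text
time_s: 11.95
tool_pos: [0.5642, 0.2035, 0.0465]
tcp_rot: [-0.001, 0.097, 0.995, 0.0]
contact_force: [-18.9, -1.6, 35.4]
gripper_width: 0.115
finger_force: 93.6
```

It's firm at z = 46.5 mm with 35 N. I'll ease to a moderate press and check flatness, home position and the leaf.

Scaled: -0.4 mm / 600 = -0.0007, 0.3 mm / 600 = 0.0005.

step_arm --hand '[0, 0, 0]' --pt "-0.0007 0.0002 0.0005" --pt "-0.0007 0.0002 0.0007" --pt "-0.0007 0.0002 0.0007" --yaw '[0, 0, 0]'

```text
time_s: 12.25
tool_pos: [0.5641, 0.2035, 0.0466]
tcp_rot: [-0.001, 0.097, 0.995, 0.0]
contact_force: [-12.7, -2.1, 25.9]
gripper_width: 0.119
finger_force: 91.8
```

Run:
```python
from h import *
c=get_calibration("wrist");st=r.state();t=st["tool_pos"][:2];a=np.radians(-10.8)
print(st["tool_pos"],st["contact_force"])
p,d=snapshot("wrist");s,ds=snapshot("scene")
Rm=np.array([[np.cos(a),-np.sin(a)],[np.sin(a),np.cos(a)]])
P=pts(d,c);L=(P[...,:2]-t)@Rm;h=P[...,2]
m=(p.min(-1)>140)&(abs(h-.024)<.008)&(abs(L[...,1])<.045)&(abs(L[...,1])>.009)&(L[...,0]<.045)&(L[...,0]>-.04)
m=cv2.erode(m.astype(np.uint8),np.ones((3,3)))>0
print(m.sum(),np.linalg.lstsq(np.c_[L[m],np.ones(m.sum())],h[m],rcond=None)[0],L[m].min(0),L[m].max(0))
cs=get_calibration("scene");P=pts(ds,cs);L=(P[...,:2]-[.609,.194])@Rm
for x0,x1 in((.005,.03),(.03,.055),(.055,.075)):
    k=(L[...,0]>x0)&(L[...,0]<x1)&(abs(L[...,1])<.06);print("leaf z",x0,np.median(P[...,2][k]))
P0=pts(np.load("scene.npz")["d"],cs);L=(P0[...,:2]-[.609,.194])@Rm
k=(L[...,0]>.005)&(L[...,0]<.03)&(abs(L[...,1])<.06);print("before front",np.median(P0[...,2][k]))
v=cv2.resize(s[140:230,260:360],(400,360),interpolation=2);w=cv2.resize(p,(480,360))
cv2.imwrite("pics/end.png",np.hstack([w[:,:400],v]))
```

```text
[0.56413136 0.20347437 0.04657262] [-12.67042649  -2.06519782  25.91962301]
9630 [-0.0001823   0.00060011  0.02452882] [-0.03952784 -0.04440338] [0.02481343 0.0441305 ]
leaf z 0.005 0.3439625473886012
leaf z 0.03 0.03591782403526522
leaf z 0.055 0.036555824600993825
before front 0.035877275733562586
```

View pics/end.png

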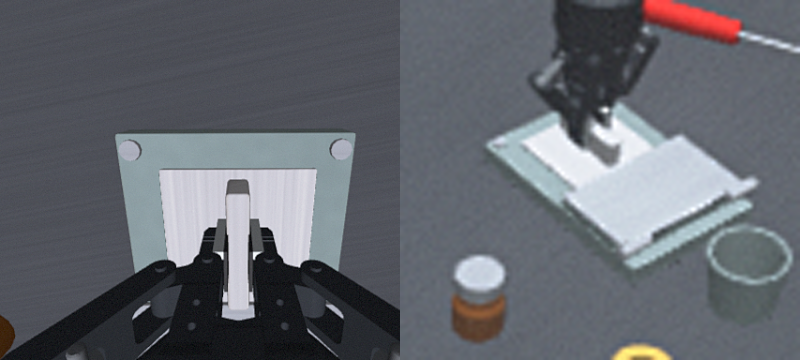

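The wrist view shows the strip square and centred on the bed, with its rear edge at row 169 and the bed's front edge at row 133. Its slope is about 0 and its top is at 24.5 mm, so it lies flat. The scene view shows the leaf lying down and the neighbouring things undisturbed. Handing in.

```bash
python3 -c "
from workcell import r
print(r.hand_in())"
```

```text
the job is handed in; nothing more can be done
None
```

I handed the job in at about 12 s: the strip is against the pocket's stop under the leaf, which still lies flat, and it is gripped and held down flat on the seal with about 26 N. The hand-in gave no verdict.

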